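# Snug the rack hold-down bolt and fold its lever

## Robot

A 6-joint arm with a two-finger parallel gripper is mounted at the origin on a cart in front of the work surface, level with it; the furniture and walls round the work are solid. World frame = base frame: x ahead of the robot, y to its left, z up, the work surface at z = 0. Lengths are in mm, angles in rad, forces in N, time in s.
With the tool pointing down it reaches from about 350 to 975 mm from the base axis. Payload 7.1 kg.
Tool frame: the origin (TCP) lies midway between the tips of the shut fingers; the grasp point (between the pads) lies 19 mm behind it (ctrl.pinch_z is the distance from the TCP to the grasp point, in mm); z points along the fingers, y is the direction in which the jaws open and shut (so a half turn about z gives the same grasp; the last joint's range is limited). The gripper opens to 88 mm and grips with 3 to 60 N. Pads are 20 mm wide; open, the fingers measure 115 mm over their backs; the gripper's body (75 mm by 178 mm) begins 61 mm behind the grasp point.
Start: joints at [1.159, 0.423, 1.63, -0, 1.089, -0.019], TCP at [239.203, 577.396, 222.675] pointing down, gripper open.
Joint ranges: [-3, 3], [-0.9, 2.11], [0.09, 2.58], [-1.31, 4.45], [0.11, 2.69], [-2.54, 2.54]. Speed limits (rad/s): [2.39, 2.39, 3.01, 3.14, 3.14, 3.14].

## Interface

Orientations are given as a rotation vector (axis times angle).
In Python, from workcell import ctrl gives the robot as it stands.
- The arm moves only by the tool jog_arm, never from a script. Its arguments are lists of equal length, an entry for each row: "xyz": the shift along the world's x, y, z in mm, a list of three; "yaw": the turn about the world's z in degrees. A call has 1 to 20 rows; each row shifts and turns the pose as measured when the row begins; what a row does not reach is not made up. A row lasts 1/12 s, in which the tool goes at most 41.7 mm and 7.16 degrees, less where a joint would pass 70% of its speed; a pose out of reach is approached as far as the arm can. A call with a gripper value outside its range is refused whole. "gripper" is the closure, from 0 (fully open) to 1 (shut), set as the call begins (left out, the last holds). The fingers move at their own pace and stop on an object; the grip force is fixed at half the most. Time passes only in rows, so rows that do not move let the fingers close. It gives the time, the measured TCP pose, the force and the opening at its end, in the units of the state.
- ctrl.get_obs(): the state, without advancing time (a new reading comes with each control period).
- ctrl.get_image(name): name is "side" or "top"; returns a dict with "img" (480x640x3 uint8, blue, green, red), "K" (3x3 intrinsics, pixels), "R" (3x3) and "t" (3): a world point X has camera coordinates R X + t. Camera axes: x right, y down, z forward; pixel columns grow to the right and rows downward; lengths in mm; the calibration is good to about 2 mm. A picture is of the moment at which its call begins. There is no depth.
- ctrl.close_job(): hands the job in, once; it reports no verdict.
Trained networks look in a picture, given as the dict that the camera call returned (one of the last four; its "shot" number tells which), for a name from the list of things; names that differ only in an ending like _2 or _b are one class to them, and where a whole thing is asked for, a point or a joint stands for the part that bears it (a point fixed in the world has none). Each returns a list of dicts, best first, with "confidence" (0 to 1); they miss things now and then, are a little off and sometimes report something else, mostly with a low value. They report only what shows in the picture. A call takes as long as a camera call.
- ctrl.find_in(picture, thing): "centre" ([column, row] as shares, 0 to 1, of the picture: columns of its width, rows of its height, amid what is visible of it).
- ctrl.regions_of(picture, thing): "region" (480x640 bool, what is visible of it) and "centre" ([column, row] as shares, 0 to 1, of the picture: columns of its width, rows of its height, amid what is visible of it).
- ctrl.pinpoint(picture, thing): "centre" ([column, row] as shares, 0 to 1, of the picture: columns of its width, rows of its height: a listed point, or the origin of a listed thing).
The state is a dict: "t": time; "qpos": joint angles; "qvel": joint speeds; "joint_torque": joint torques, N m; "ee_pos": TCP position; "orientation": TCP orientation; "ft_force": force on the tool from outside, world axes, zero at the start; "moment": the same for the moment, N m; "width": finger opening in mm.
Only numpy, scipy, OpenCV 4.12 (cv2) and the standard library are available. Lean on these libraries where they do the work, as an engineer would, in place of code of your own. Each camera call takes 0.05 s, during which the arm holds its last target.

## Task

Secure the blue tube rack in its hold-down clamp: with the red lever still standing up, screw the lever bolt clockwise until it is just snug (feel the resistance clearly rise, but do not over-tighten it), then fold the lever down flat until it is fully closed and let go. Do not shift the rack and leave the other things on the trolley where they are.

Things in the scene. Friction and masses are not known exactly. Their poses are not given: they have to be found in the camera images.
- clamp: hold-down clamp, fixed to the trolley: aluminium base plate 94 x 236 x 6 mm with a low fence for the tube rack and a grey upright post. Origin on the bolt axis at the trolley top; x and y lie along the plate's short and long sides, the rack stands towards its +y. The bolt axis is vertical.
- collar: dark round collar on the post, 44 mm across, 46 to 70 mm above the trolley top, fixed; it holds the thread and the seat. Origin on the bolt axis at its underside; ignore its yaw. The bolt turns freely against about 0.09 N m. The angle at which it meets its seat differs each time and cannot be seen: 1 to 3.5 rad of turning from the start. From there the resistance rises by 0.6 N m per rad.
- bolt: steel head of the lever bolt (fork 25 mm wide, flange 30 mm) on the blue strap, already started in the thread. Origin on the vertical bolt axis under the flange, about 84 mm above the trolley top; z up, the fork ends 22 mm above it. The lever pivots about the bolt's y axis, 16.5 mm above the origin, and folds down towards its +x. Turning clockwise from above tightens it; it sinks 5 mm a turn.
- bolt_top (a point): point on the bolt axis at the lever pivot. Snug means 0.1 to 0.35 N m of resistance on top of the free turning, that is 0.17 to 0.6 rad past the first touch of the seat; more than 0.38 N m on top is over-tightened. Let go, the bolt backs off a little (down to about 0.08 N m on its seat) and stays.
- lever (a joint): angle of the red flip lever on the bolt head, rad: 0 standing straight up (open, as at the start), 1.57 folded down flat (closed). Folding it is resisted by up to 0.2 N m, most at about 0.5 rad; it goes over centre at about 1.15 rad and then snaps closed by itself. The bolt can be turned by pinching the upright blade from above.
- lever_tip (a point): free end of the red lever, on its middle line, 62 mm from the pivot. The blade is 24 mm wide (along the bolt's y) and 10 mm thick (along the bolt's x when upright), from 10 to 62 mm from the pivot.
- foot: black rubber foot 34 x 16 x 6 mm under the free end of the blue clamp strap (30 mm wide), above the near end of the tube rack; origin at the middle of its underside. It comes down with the bolt, and a further 1.5 mm as the lever is folded, and then presses on the rack.
- rack: blue tube rack 78 x 154 x 64 mm standing loose inside the clamp's fence, origin at the centre of its underside, long side along its y. Three red-capped tubes 122 mm long stand in it at the end far from the bolt.
- cotton_buds: tub of cotton buds, 77 mm across, 80 mm high, bystander; origin at the centre of its underside
- cup_orange: specimen cup with orange lid, 46 mm across, 59 mm high, bystander; origin at the centre of its underside
- cup_yellow: specimen cup with yellow lid, 46 mm across, 59 mm high, bystander; origin at the centre of its underside
- tape: black roll of tape, 59 mm across, 19 mm high, bystander; origin at the centre of its underside
- bottle_green: green antiseptic bottle 41 x 61 x 99 mm, bystander; origin at the centre of its underside
- syringe: syringe lying down, 85 mm long, bystander; origin under its middle

How it is judged:
By the outcome, as a careful person would: the job done as asked, in the order asked, and still so for the second after the job is handed in, with the robot touching nothing.
It also fails if it takes over 72 s, if anything falls off the work surface, if the arm or the gripper's body presses on something with over 40 N, if the wrist force passes 120 N, or if a joint passes its speed limit or range.

## Working session

There is one attempt and no reset: what is moved stays moved. The work goes in short steps, Python scripts to look and compute and a tool call to move; the robot and the scene stay as the last step left them, time stands still between calls to the robot, and variables do not carry over. Pictures are saved under pics/ and viewed, and the job is handed in when it is done.

Besides the shell and the picture viewer there is one more tool, called after "Call:" as name(argument=value, ...), one argument or row to a line, values as JSON. jog_arm: Moves the arm, as the interface text tells. Its arguments: {"type":"object","properties":{"xyz":{"type":"array","items":{"type":"array","items":{"type":"number"}}},"yaw":{"type":"array","items":{"type":"number"}},"gripper":{"type":"number"}},"required":["xyz","yaw"]}

```bash
mkdir -p pics
cat > h.py <<'E'
import numpy as np, cv2
from workcell import ctrl
def tri(obs):
    A=[];b=[]
    for p,(u,v) in obs:
        K,R,t=map(np.array,(p["K"],p["R"],p["t"]))
        P=K@np.c_[R,t]
        x,y=u*640,v*480
        for r in (x*P[2]-P[0],y*P[2]-P[1]):
            n=np.linalg.norm(r[:3]); A.append(r[:3]/n); b.append(-r[3]/n)
    X,res,_,_=np.linalg.lstsq(np.array(A),np.array(b),rcond=None)
    return X,np.sqrt(res)
E
python3 - <<'E'
from h import *
o=ctrl.get_obs(); print({k:np.round(v,3) for k,v in o.items()})
s=ctrl.get_image("side");t=ctrl.get_image("top")
cv2.imwrite("pics/s0.png",s["img"]);cv2.imwrite("pics/t0.png",t["img"])
for n in ["bolt_top","lever_tip","bolt","foot","collar","clamp","rack","cotton_buds","bottle_green","cup_orange","cup_yellow"]:
    a=ctrl.pinpoint(s,n);b=ctrl.pinpoint(t,n)
    print(n,[(np.round(np.array(q["centre"])*[640,480],1),round(q["confidence"],2)) for q in (a[:1]+b[:1])], tri([(s,a[0]["centre"]),(t,b[0]["centre"])]) if a and b else None)
E
```

```text
{'t': np.float64(0.0), 'qpos': array([ 1.159,  0.424,  1.631, -0.   ,  1.089, -0.019]), 'qvel': array([ 0.001,  0.001,  0.   ,  0.001, -0.001, -0.   ]), 'joint_torque': array([-1.0000e-03, -5.4465e+01, -2.7368e+01,  6.4000e-02,  2.3000e-02,
       -0.0000e+00]), 'ee_pos': array([238.98 , 576.908, 221.907]), 'orientation': array([-6.130e-01, -3.081e+00,  2.000e-03]), 'ft_force': array([-0.454,  0.289,  0.193]), 'moment': array([ 0.016, -0.027,  0.008]), 'width': np.float64(87.438)}
bolt_top [(array([349.4, 278. ]), 0.76), (array([382.1, 218.5]), 0.79)] (array([520.44279832, -87.69347756, 103.92910114]), array([2.88517372]))
lever_tip [(array([348.3, 246.8]), 0.51), (array([388.8, 215.5]), 0.54)] (array([515.82258639, -91.98193331, 167.61252281]), array([4.77660172]))
bolt [(array([350.2, 288.9]), 0.94), (array([379.6, 221.1]), 0.64)] (array([520.79173443, -86.27306249,  80.53344496]), array([0.54463113]))
foot [(array([304.9, 229.6]), 0.54)] None
collar [(array([350.2, 304.8]), 0.62), (array([377.1, 226.6]), 0.52)] (array([517.58726866, -86.16636515,  47.73060076]), array([6.255973]))
clamp [(array([345.4, 326.6]), 0.86)] None
rack [(array([322.3, 289.4]), 0.81), (array([328.8, 224.6]), 0.69)] (array([516.66523572,  14.66631976,  14.54795249]), array([4.29783364]))
cotton_buds [(array([305.9, 231.8]), 0.97), (array([217.1, 200.6]), 0.84)] (array([572.49153038, 258.86317443,  -4.95031806]), array([3.86546439]))
bottle_green [(array([415.2, 369.6]), 0.67), (array([437.1, 203.8]), 0.55)] (array([ 573.97934049, -218.71220469,   -4.11826749]), array([3.47794297]))
cup_orange [(array([378.9, 381.8]), 0.83), (array([439.4, 236. ]), 0.78)] (array([ 505.37818745, -223.0250093 ,   -1.37882871]), array([5.19093325]))
cup_yellow [(array([275.4, 234.7]), 0.79)] None
```

View pics/s0.png

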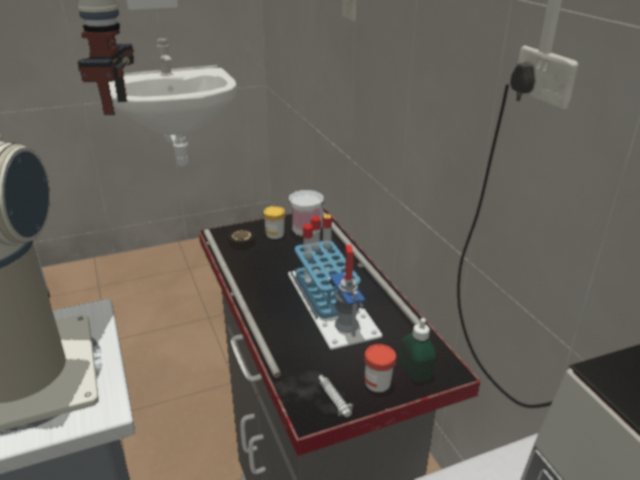

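View pics/t0.png

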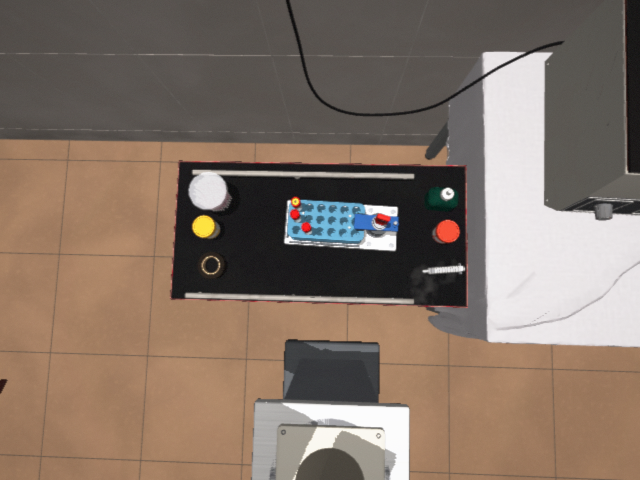

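Run:
```python
import cv2
s=cv2.imread("pics/s0.png");t=cv2.imread("pics/t0.png")
cv2.imwrite("pics/s0c.png",cv2.resize(s[220:340,280:420],None,fx=5,fy=5,interpolation=cv2.INTER_CUBIC))
cv2.imwrite("pics/t0c.png",cv2.resize(t[180:270,290:430],None,fx=5,fy=5,interpolation=cv2.INTER_CUBIC))
```

```text
(no output)
```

View pics/s0c.png

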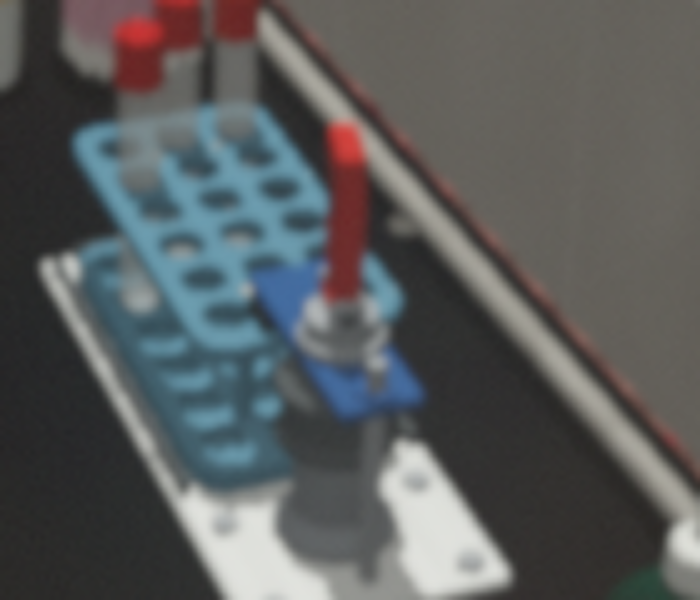

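View pics/t0c.png

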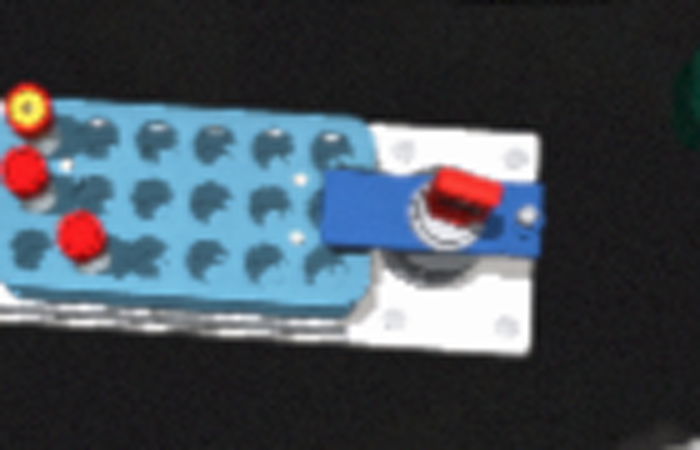

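The side view shows the red lever upright at about (348,250)–(348,280). In the top view its top face is at about (383,217), with its wide side nearly along the rack's long axis, turned slightly. Next I'll fit a blade model to both masks.

```bash
cat > fit.py <<'E'
from h import *
from scipy.optimize import minimize
def mask(p):
    r=ctrl.regions_of(p,"lever")
    if not r: return None
    return r[0]["region"],r[0]["confidence"]
def proj(p,X):
    K,R,t=map(np.array,(p["K"],p["R"],p["t"])); c=(R@X.T).T+t; q=(K@c.T).T; return q[:,:2]/q[:,2:]
def blade(x,y,th,a=0,zp=100.5):
    pts=[[sx*5,sy*12,r] for sx in(-1,1) for sy in(-1,1) for r in(10,62)]
    P=np.array(pts,float); c,s=np.cos(a),np.sin(a)
    P=np.c_[P[:,0]*c+P[:,2]*s,P[:,1],-P[:,0]*s+P[:,2]*c]
    c,s=np.cos(th),np.sin(th)
    return np.c_[c*P[:,0]-s*P[:,1]+x,s*P[:,0]+c*P[:,1]+y,P[:,2]+zp]
def rend(p,B,S=8,box=None):
    q=proj(p,B); x0,y0,w,h=box
    im=np.zeros((h*S,w*S),np.uint8)
    hull=cv2.convexHull(((q-[x0-.5,y0-.5])*S).astype(np.float32)).round().astype(np.int32)
    cv2.fillConvexPoly(im,hull,255)
    return cv2.resize(im,(w,h),interpolation=cv2.INTER_AREA)/255.
def redm(p,reg):
    return reg.astype(float)
def fit(pics,x0=(520,-87),zp=100.5,ths=np.arange(0,np.pi,.2),a=False):
    data=[]
    for p in pics:
        m=mask(p)
        if m is None: print("no mask"); continue
        ys,xs=np.where(m[0]); box=(xs.min()-15,ys.min()-15,np.ptp(xs)+31,np.ptp(ys)+31)
        print("mask",m[1],m[0].sum(),xs.mean(),ys.mean())
        data.append((p,m[0][box[1]:box[1]+box[3],box[0]:box[0]+box[2]].astype(float),box))
    def cost(v):
        B=blade(v[0],v[1],v[2],v[3] if a else 0,zp)
        return sum(np.abs(cv2.GaussianBlur(rend(p,B,box=b)-m,(0,0),.8)).sum() for p,m,b in data)
    out=[]
    for th in ths:
        v0=np.array([*x0,th]+([0] if a else [])); d=len(v0)
        sim=np.vstack([v0]+[v0+np.eye(d)[i]*[4,4,.2,.15][i] for i in range(d)])
        r=minimize(cost,v0,method="Nelder-Mead",options=dict(initial_simplex=sim,xatol=.01,fatol=.01,maxiter=300))
        out.append((r.fun,r.x))
    out.sort(key=lambda o:o[0]); return out
E
python3 - <<'E'
from fit import *
s=ctrl.get_image("side");t=ctrl.get_image("top")
for n,l in (("both",[s,t]),("side",[s]),("top",[t])):
    for c,v in fit(l)[:3]: print(n,round(c,2),np.round(v,3))
for c,v in fit([s,t],a=True)[:3]: print("a",round(c,2),np.round(v,3))
# constrained bolt / bolt_top at known height
for n,z in (("bolt",84),("bolt_top",100.5),("lever_tip",162.5)):
  for p in (s,t):
    r=ctrl.pinpoint(p,n)
    if r:
        K,R,tt=map(np.array,(p["K"],p["R"],p["t"])); d=R.T@np.linalg.inv(K)@[r[0]["centre"][0]*640,r[0]["centre"][1]*480,1]; C=-R.T@tt
        print(n,(C+d*(z-C[2])/d[2]).round(1),r[0]["confidence"])
E
```

```text
mask 0.64 273 348.43589743589746 261.6373626373626
mask 0.57 134 382.0 218.90298507462686
both 56.49 [ 5.16671e+02 -8.50950e+01 -3.43000e-01]
both 56.8 [ 5.1660e+02 -8.5024e+01 -3.3600e-01]
both 57.11 [516.673 -84.816   2.807]
mask 0.64 273 348.43589743589746 261.6373626373626
side 25.82 [515.4   -87.406   2.782]
side 25.87 [ 5.15357e+02 -8.74560e+01 -3.44000e-01]
side 25.87 [515.361 -87.429   2.797]
mask 0.57 134 382.0 218.90298507462686
top 20.58 [ 5.16894e+02 -8.42160e+01 -1.74000e-01]
top 20.65 [516.675 -84.357   2.953]
top 20.67 [516.774 -84.452   3.   ]
mask 0.64 273 348.43589743589746 261.6373626373626
mask 0.57 134 382.0 218.90298507462686
a 55.02 [ 5.17064e+02 -8.50540e+01 -3.26000e-01 -1.40000e-02]
a 55.25 [ 5.17089e+02 -8.50440e+01  2.81300e+00  1.20000e-02]
a 55.87 [ 5.16957e+02 -8.53570e+01  2.81300e+00  1.30000e-02]
bolt [516.7 -92.9  84. ] 0.97
bolt [520.7 -86.6  84. ] 0.49
bolt_top [515.8 -90.4 100.5] 0.73
bolt_top [521.8 -82.7 100.5] 0.79
lever_tip [517.6 -88.  162.5] 0.85
lever_tip [519.7 -90.3 162.5] 0.48
```

Call:
jog_arm(
  xyz=[
    [14, -33, 0],
    [14, -33, 0],
    [14, -33, 0],
    [14, -33, 0],
    [14, -33, 0],
    [14, -33, 0],
    [14, -33, 0],
    [14, -33, 0],
    [14, -33, 0],
    [14, -33, 0],
    [14, -33, 0],
    [14, -33, 0],
    [14, -33, 0],
    [14, -33, 0],
    [14, -33, 0],
    [14, -33, 0],
    [14, -33, 0],
    [14, -33, 0],
    [14, -33, 0],
    [14, -33, 0],
  ],
  yaw=[-4, -4, -4, -4, -4, -4, -4, -4, -4, -4, -4, -4, -4, -4, -4, -4, -4, -4, -4, -4],
  gripper=0,
)

```text
t: 3.57
ee_pos: [524.8, -108.1, 226.6]
orientation: [2.497, 1.889, 0.016]
ft_force: [0.3, 0.8, -0.4]
width: 88.1
```

Call:
jog_arm(
  xyz=[
    [-7.5, 21.5, -4],
    [0, 0, 0],
    [0, 0, 0],
  ],
  yaw=[0, 0, 0],
  gripper=0.3,
)

```text
t: 3.82
ee_pos: [520.9, -96.3, 223.1]
orientation: [2.509, 1.865, 0.019]
ft_force: [-0.4, -0.4, -0.0]
width: 71.1
```

Run:
```python
from fit import *
o=ctrl.get_obs(); print(o["t"],np.round(o["ee_pos"],1),np.round(o["qpos"],3),np.round(o["orientation"],3),np.round(o["moment"],3),o["width"])
s=ctrl.get_image("side");t=ctrl.get_image("top")
im=np.hstack([cv2.resize(p["img"][y:y+120,x:x+80],None,fx=5,fy=5,interpolation=cv2.INTER_CUBIC) for p,x,y in((s,310,200),(t,340,160))])
cv2.imwrite("pics/c1.png",im)
```

```text
3.8167 [520.9 -96.3 223.1] [-2.050e-01  2.740e-01  1.853e+00 -1.000e-03  9.950e-01  8.900e-02] [2.509 1.865 0.019] [-0.03   0.049 -0.015] 71.06960524255202
```

View pics/c1.png

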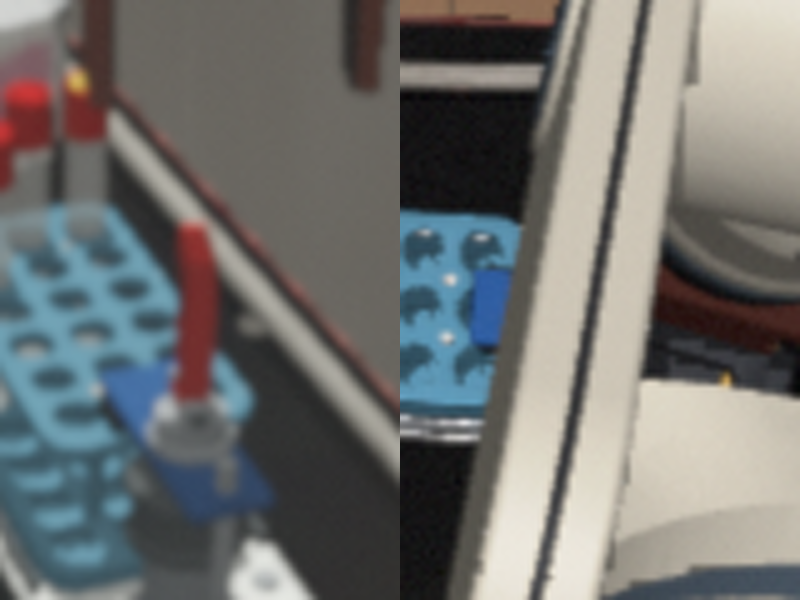

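The arm hides the lever in the top view. In the side view the blade stands clear below the fingers. I'll centre over it and descend.

Call:
jog_arm(
  xyz=[
    [-3.5, 10, 0],
    [-1, 3, 0],
    [0, 1, 0],
    [0, 0, -6],
    [0, 0, 0],
    [0, 0, 0],
  ],
  yaw=[0, 0, 0, 0, 0, 0],
)

```text
t: 4.42
ee_pos: [515.2, -76.9, 217.1]
orientation: [2.502, 1.874, 0.02]
ft_force: [-0.3, 0.1, 1.1]
width: 61.3
```

Call:
jog_arm(
  xyz=[
    [2.3, -9.6, 0],
    [0, 0, 0],
    [0, 0, 0],
    [0, 0, 0],
  ],
  yaw=[0, 0, 0, 0],
)

```text
t: 4.75
ee_pos: [518.0, -87.7, 216.9]
orientation: [2.502, 1.875, 0.019]
ft_force: [0.7, 0.3, 0.1]
width: 61.2
```

Call:
jog_arm(
  xyz=[
    [0, 0.5, -20],
    [0, 0, -20],
    [0, 0, -20],
    [0, 0, -10],
    [0, 0, -5],
    [0, 0, 0],
    [0, 0, 0],
  ],
  yaw=[0, 0, 0, 0, 0, 0, 0],
)

```text
t: 5.33
ee_pos: [519.9, -88.7, 141.2]
orientation: [2.501, 1.87, 0.025]
ft_force: [-0.0, 0.4, -0.0]
width: 61.4
```

Call:
jog_arm(
  xyz=[
    [-2.2, 1.8, -17],
    [0, 0, 0],
    [0, 0, 0],
  ],
  yaw=[0.5, 0, 0],
)

```text
t: 5.58
ee_pos: [520.0, -87.3, 126.8]
orientation: [2.49, 1.879, 0.03]
ft_force: [0.5, -0.7, -0.1]
width: 61.5
```

Run:
```python
from fit import *
o=ctrl.get_obs(); print(o["t"],np.round(o["ee_pos"],1),np.round(o["qpos"],3),np.round(o["orientation"],3),np.round(o["moment"],3),o["width"])
s=ctrl.get_image("side")
cv2.imwrite("pics/c2.png",cv2.resize(s["img"][200:320,280:420],None,fx=5,fy=5,interpolation=cv2.INTER_CUBIC))
```

```text
5.5833 [520.  -87.3 126.8] [-1.890e-01  4.080e-01  1.932e+00 -1.000e-03  7.730e-01  9.000e-02] [2.49  1.879 0.03 ] [-0.003  0.067  0.029] 61.45120136201905
```

View pics/c2.png

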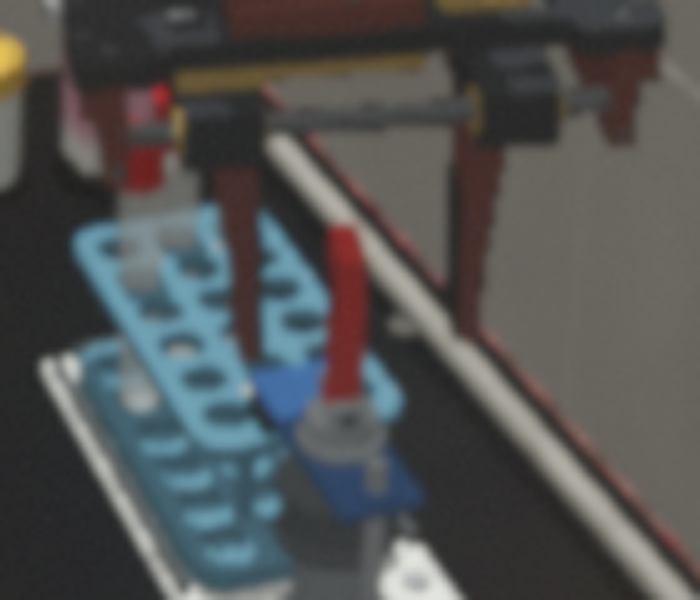

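The blade (crop x≈347) sits slightly left of the midpoint between the fingers (357), which matches the fitted x of 517.5. I'll shift and grip.

Call:
jog_arm(
  xyz=[
    [-2.3, 0.5, 0],
    [0, 0, 0],
    [0, 0, 0],
  ],
  yaw=[0, 0, 0],
)

```text
t: 5.88
ee_pos: [518.6, -87.1, 129.3]
orientation: [2.489, 1.877, 0.033]
ft_force: [0.8, -0.4, -0.3]
width: 61.5
```

Call:
jog_arm(
  xyz=[
    [0, 0, 0],
    [0, 0, 0],
    [0, 0, 0],
    [0, 0, 0],
    [0, 0, 0],
    [0, 0, 0],
    [0, 0, 0],
    [0, 0, 0],
    [0, 0, 0],
    [0, 0, 0],
    [0, 0, 0],
    [0, 0, 0],
  ],
  yaw=[0, 0, 0, 0, 0, 0, 0, 0, 0, 0, 0, 0],
  gripper=1,
)

```text
t: 6.88
ee_pos: [516.4, -86.4, 130.3]
orientation: [2.492, 1.879, 0.029]
ft_force: [-0.0, 0.2, -0.1]
width: 9.8
```

```bash
cat > st.py <<'E'
from h import *
o=ctrl.get_obs(); r=o["orientation"]
print(o["t"],"pos",np.round(o["ee_pos"],1),"jaw",round(2*np.arctan2(r[1],r[0])-np.pi/2,3),"j6",round(o["qpos"][5],3),"rv",np.round(r,3),"F",np.round(o["ft_force"],2),"M",np.round(o["moment"],3),"w",round(o["width"],1))
E
python3 st.py
python3 - <<'E'
from h import *
s=ctrl.get_image("side")
cv2.imwrite("pics/c3.png",cv2.resize(s["img"][200:320,280:420],None,fx=5,fy=5,interpolation=cv2.INTER_CUBIC))
E
```

```text
6.8833 pos [516.4 -86.4 130.3] jaw -0.278 j6 0.09 rv [2.492 1.879 0.029] F [-0.03  0.22 -0.09] M [0.005 0.047 0.037] w 9.8
```

View pics/c3.png

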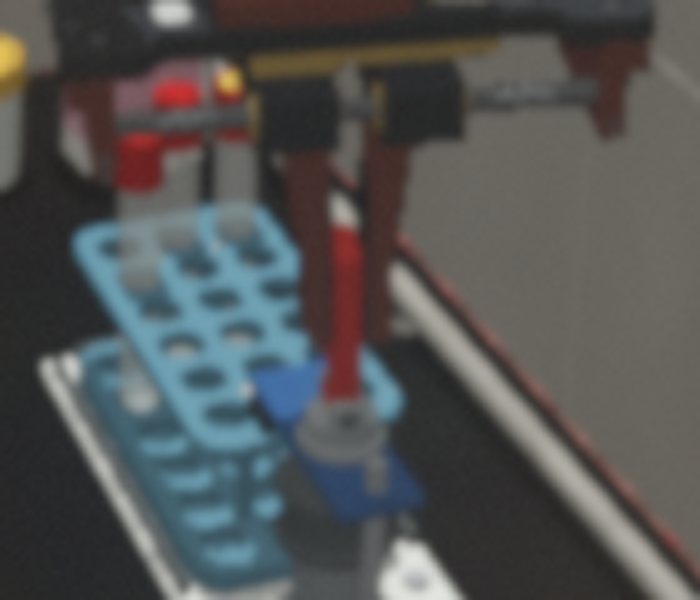

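Call:
jog_arm(
  xyz=[
    [0, 0, -0.1],
    [0, 0, -0.1],
    [0, 0, -0.1],
    [0, 0, -0.1],
    [0, 0, -0.1],
    [0, 0, -0.1],
  ],
  yaw=[-4, -4, -4, -4, -4, -4],
)

```text
t: 7.43
ee_pos: [516.1, -85.9, 129.9]
orientation: [2.837, 1.295, 0.02]
ft_force: [-0.9, 0.4, 1.9]
width: 9.8
```

```bash
python3 st.py
```

```text
7.4333 pos [516.1 -85.9 129.9] jaw -0.714 j6 0.544 rv [2.837 1.295 0.02 ] F [-0.87  0.38  1.9 ] M [0.095 0.22  0.109] w 9.8
```

Call:
jog_arm(
  xyz=[
    [0, 0, -0.2],
    [0, 0, -0.2],
    [0, 0, -0.1],
    [0, 0, -0.1],
    [0, 0, -0.1],
    [0, 0, -0.1],
  ],
  yaw=[-4, -4, -4, -4, -4, -4],
)

```text
t: 7.93
ee_pos: [516.0, -85.3, 129.5]
orientation: [3.051, 0.644, 0.011]
ft_force: [-0.5, 0.9, 1.2]
width: 9.6
```

```bash
python3 st.py
```

```text
7.9333 pos [516.  -85.3 129.5] jaw -1.155 j6 0.998 rv [3.051 0.644 0.011] F [-0.46  0.92  1.23] M [0.145 0.242 0.133] w 9.6
```

Call:
jog_arm(
  xyz=[
    [0, 0, -0.1],
    [0, 0, -0.1],
    [0, 0, -0.1],
  ],
  yaw=[-3, -3, -3],
)

```text
t: 8.18
ee_pos: [516.0, -85.0, 129.4]
orientation: [3.093, 0.388, 0.008]
ft_force: [-0.8, 0.5, 2.0]
width: 10.2
```

```bash
python3 st.py
```

```text
8.1833 pos [516.  -85.  129.4] jaw -1.321 j6 1.168 rv [3.093 0.388 0.008] F [-0.77  0.55  1.96] M [0.118 0.276 0.142] w 10.2
```

Call:
jog_arm(
  xyz=[
    [0, 0, -0.1],
    [0, 0, -0.1],
    [0, 0, -0.1],
  ],
  yaw=[-3, -3, -3],
)

```text
t: 8.43
ee_pos: [516.1, -84.8, 129.2]
orientation: [3.115, 0.132, 0.005]
ft_force: [-0.2, 1.0, 2.1]
width: 9.9
```

```bash
python3 st.py
```

```text
8.4333 pos [516.1 -84.8 129.2] jaw -1.486 j6 1.336 rv [3.115 0.132 0.005] F [-0.15  1.01  2.12] M [0.116 0.229 0.063] w 9.9
```

Call:
jog_arm(
  xyz=[
    [0, 0, -0.2],
    [0, 0, -0.1],
    [0, 0, -0.1],
  ],
  yaw=[-3, -3, -3],
)

```text
t: 8.68
ee_pos: [516.2, -84.6, 129.2]
orientation: [3.115, -0.125, 0.001]
ft_force: [-0.6, 0.0, 2.0]
width: 9.7
```

```bash
python3 st.py
```

```text
8.6833 pos [516.2 -84.6 129.2] jaw -1.651 j6 1.502 rv [ 3.115e+00 -1.250e-01  1.000e-03] F [-0.58  0.01  1.96] M [0.117 0.24  0.078] w 9.7
```

Call:
jog_arm(
  xyz=[
    [0, 0, -0.2],
    [0, 0, -0.1],
    [0, 0, -0.1],
  ],
  yaw=[-3, -3, -3],
)

```text
t: 8.93
ee_pos: [516.3, -84.4, 129.0]
orientation: [3.095, -0.381, -0.002]
ft_force: [-0.8, 0.7, 1.8]
width: 9.7
```

```bash
python3 st.py
```

```text
8.9333 pos [516.3 -84.4 129. ] jaw -1.816 j6 1.668 rv [ 3.095e+00 -3.810e-01 -2.000e-03] F [-0.81  0.7   1.78] M [0.105 0.223 0.098] w 9.7
```

Call:
jog_arm(
  xyz=[
    [0, 0, -0.2],
    [0, 0, -0.1],
    [0, 0, -0.1],
  ],
  yaw=[-3, -3, -3],
)

```text
t: 9.18
ee_pos: [516.5, -84.2, 128.9]
orientation: [3.053, -0.635, -0.005]
ft_force: [0.1, 0.8, 1.2]
width: 9.9
```

```bash
python3 st.py
```

```text
9.1833 pos [516.5 -84.2 128.9] jaw -1.981 j6 1.832 rv [ 3.053 -0.635 -0.005] F [0.14 0.76 1.22] M [0.118 0.225 0.094] w 9.9
```

Call:
jog_arm(
  xyz=[
    [0, 0, -0.2],
    [0, 0, -0.1],
    [0, 0, -0.1],
  ],
  yaw=[-3, -3, -3],
)

```text
t: 9.43
ee_pos: [516.7, -84.1, 128.7]
orientation: [2.991, -0.885, -0.008]
ft_force: [-0.6, 2.3, 1.5]
width: 9.7
```

```bash
python3 st.py
```

```text
9.4333 pos [516.7 -84.1 128.7] jaw -2.146 j6 1.996 rv [ 2.991 -0.885 -0.008] F [-0.58  2.27  1.53] M [0.098 0.183 0.127] w 9.7
```

Call:
jog_arm(
  xyz=[
    [0, 0, -0.2],
    [0, 0, -0.1],
    [0, 0, -0.1],
  ],
  yaw=[-3, -3, -3],
)

```text
t: 9.68
ee_pos: [516.9, -84.0, 128.6]
orientation: [2.908, -1.129, -0.011]
ft_force: [-0.3, 1.2, 1.4]
width: 10.0
```

```bash
python3 st.py
```

```text
9.6833 pos [516.9 -84.  128.6] jaw -2.311 j6 2.158 rv [ 2.908 -1.129 -0.011] F [-0.3   1.17  1.35] M [0.086 0.212 0.037] w 10.0
```

Call:
jog_arm(
  xyz=[
    [0, 0, -0.2],
    [0, 0, -0.1],
    [0, 0, -0.1],
  ],
  yaw=[-3, -3, -3],
)

```text
t: 9.93
ee_pos: [517.1, -83.9, 128.5]
orientation: [2.806, -1.365, -0.014]
ft_force: [-1.0, 0.3, 1.3]
width: 9.7
```

```bash
python3 st.py
```

```text
9.9333 pos [517.1 -83.9 128.5] jaw -2.476 j6 2.32 rv [ 2.806 -1.365 -0.014] F [-0.96  0.29  1.26] M [0.132 0.175 0.097] w 9.7
```

Call:
jog_arm(
  xyz=[
    [0, 0, 0],
    [0, 0, 0],
    [0, 0, 0],
    [0, 0, 0],
  ],
  yaw=[0, 0, 0, 0],
  gripper=0.5,
)

```text
t: 10.27
ee_pos: [517.2, -83.9, 128.2]
orientation: [2.807, -1.362, -0.014]
ft_force: [0.7, -0.4, 0.4]
width: 32.9
```

```bash
python3 st.py
```

```text
10.2667 pos [517.2 -83.9 128.2] jaw -2.474 j6 2.318 rv [ 2.807 -1.362 -0.014] F [ 0.66 -0.38  0.35] M [ 0.053  0.079 -0.017] w 32.9
```

Call:
jog_arm(
  xyz=[
    [0, 0, 15],
    [0, 0, 15],
    [0, 0, 15],
    [0, 0, 5],
    [0, 0, 0],
  ],
  yaw=[0, 0, 0, 0, 0],
)

```text
t: 10.68
ee_pos: [515.8, -83.8, 178.5]
orientation: [2.809, -1.356, -0.019]
ft_force: [0.5, -0.3, -0.2]
width: 43.9
```

Call:
jog_arm(
  xyz=[
    [0, 0, 0],
    [0, 0, 0],
    [0, 0, 0],
    [0, 0, 0],
    [0, 0, 0],
    [0, 0, 0],
    [0, 0, 0],
    [0, 0, 0],
    [0, 0, 0],
    [0, 0, 0],
    [0, 0, 0],
    [0, 0, 0],
    [0, 0, 0],
    [0, 0, 0],
    [0, 0, 0],
    [0, 0, 0],
    [0, 0, 0],
    [0, 0, 0],
    [0, 0, 0],
    [0, 0, 0],
  ],
  yaw=[7, 7, 7, 7, 7, 7, 7, 7, 7, 7, 7, 7, 7, 7, 7, 7, 7, 7, 7, 7],
)

```text
t: 12.35
ee_pos: [508.1, -82.4, 162.1]
orientation: [2.174, 2.242, 0.004]
ft_force: [0.2, -0.3, 0.2]
width: 43.8
```

```bash
python3 st.py
```

```text
12.35 pos [508.1 -82.4 162.1] jaw 0.03 j6 -0.202 rv [2.174 2.242 0.004] F [ 0.18 -0.25  0.19] M [-0.044  0.096  0.024] w 43.8
```

Call:
jog_arm(
  xyz=[
    [4, -1, 15],
    [4, -1, 5],
    [1, 0, 3],
    [1, 0, 2],
    [0, 0, 0],
    [0, 0, 0],
    [0, 0, 0],
  ],
  yaw=[0, 7, 7, 7, 7, 3, 0],
)

```text
t: 12.93
ee_pos: [515.3, -84.0, 181.7]
orientation: [1.465, 2.766, 0.003]
ft_force: [-0.2, 0.3, -0.4]
width: 44.1
```

```bash
python3 st.py
```

```text
12.9333 pos [515.3 -84.  181.7] jaw 0.596 j6 -0.779 rv [1.465 2.766 0.003] F [-0.23  0.33 -0.42] M [-0.063  0.012 -0.07 ] w 44.1
```

Call:
jog_arm(
  xyz=[
    [2, -1.3, 0],
    [0, 0, 0],
    [0, 0, 0],
  ],
  yaw=[4, 0, 0],
)

```text
t: 13.18
ee_pos: [516.2, -85.1, 179.7]
orientation: [1.374, 2.815, 0.003]
ft_force: [-0.2, -0.1, -0.3]
width: 44.1
```

Call:
jog_arm(
  xyz=[
    [0.5, 0, -18],
    [0.3, 0, -18],
    [0, 0, -8],
    [0, 0, 0],
    [0, 0, 0],
  ],
  yaw=[0, 0, 0, 0, 0],
)

```text
t: 13.6
ee_pos: [516.8, -85.0, 133.9]
orientation: [1.391, 2.807, 0.003]
ft_force: [0.6, 0.4, 0.3]
width: 44.2
```

```bash
python3 st.py
python3 - <<'E'
from h import *
s=ctrl.get_image("side")
cv2.imwrite("pics/c4.png",cv2.resize(s["img"][200:320,280:420],None,fx=5,fy=5,interpolation=cv2.INTER_CUBIC))
E
```

```text
13.6 pos [516.8 -85.  133.9] jaw 0.651 j6 -0.835 rv [1.391 2.807 0.003] F [0.56 0.38 0.33] M [-0.015  0.012  0.034] w 44.2
```

View pics/c4.png

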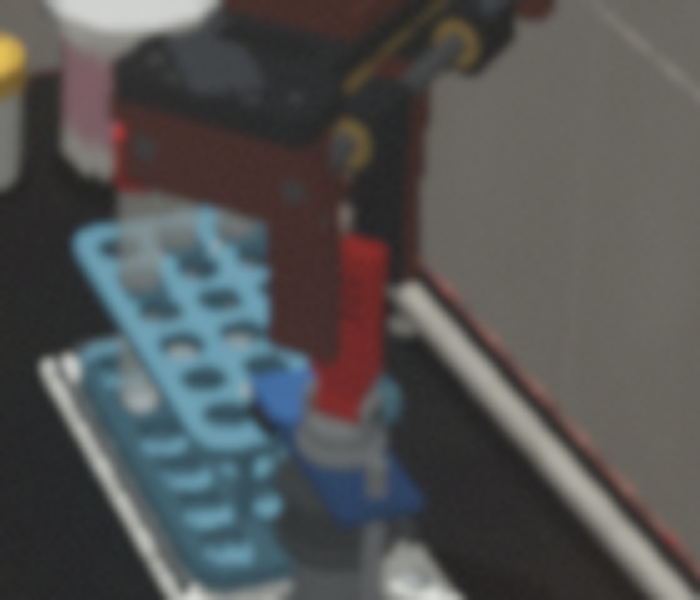

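The blade stands between the fingers. Lowering a little and gripping again.

Call:
jog_arm(
  xyz=[
    [0.6, 0, -5],
    [0, 0, 0],
    [0, 0, 0],
    [0, 0, 0],
    [0, 0, 0],
    [0, 0, 0],
    [0, 0, 0],
    [0, 0, 0],
    [0, 0, 0],
    [0, 0, 0],
  ],
  yaw=[1, 0, 0, 0, 0, 0, 0, 0, 0, 0],
  gripper=1,
)

```text
t: 14.48
ee_pos: [518.0, -86.1, 131.1]
orientation: [1.364, 2.817, 0.002]
ft_force: [0.1, -1.0, -0.8]
width: 9.9
```

```bash
python3 st.py
```

```text
14.4833 pos [518.  -86.1 131.1] jaw 0.669 j6 -0.853 rv [1.364e+00 2.817e+00 2.000e-03] F [ 0.14 -0.95 -0.77] M [-0.223  0.063  0.01 ] w 9.9
```

Call:
jog_arm(
  xyz=[
    [0, 0, -0.1],
    [0, 0, -0.1],
    [0, 0, -0.1],
  ],
  yaw=[-3, -3, -3],
)

```text
t: 14.73
ee_pos: [517.9, -86.1, 131.0]
orientation: [1.585, 2.698, -0.001]
ft_force: [-1.4, -0.4, -1.1]
width: 9.6
```

```bash
python3 st.py
```

```text
14.7333 pos [517.9 -86.1 131. ] jaw 0.508 j6 -0.689 rv [ 1.585e+00  2.698e+00 -1.000e-03] F [-1.36 -0.45 -1.08] M [-0.212  0.153  0.107] w 9.6
```

Call:
jog_arm(
  xyz=[
    [0, 0, -0.1],
    [0, 0, -0.1],
    [0, 0, -0.1],
  ],
  yaw=[-3, -3, -3],
)

```text
t: 14.98
ee_pos: [517.8, -86.2, 130.9]
orientation: [1.801, 2.56, -0.003]
ft_force: [-1.1, -0.0, 0.5]
width: 9.8
```

```bash
python3 st.py
```

```text
14.9833 pos [517.8 -86.2 130.9] jaw 0.344 j6 -0.521 rv [ 1.801  2.56  -0.003] F [-1.07 -0.05  0.46] M [-0.22   0.161  0.097] w 9.8
```

Call:
jog_arm(
  xyz=[
    [0, 0, -0.1],
    [0, 0, -0.1],
    [0, 0, -0.1],
  ],
  yaw=[-3, -3, -3],
)

```text
t: 15.23
ee_pos: [517.6, -86.2, 130.8]
orientation: [2.005, 2.404, -0.006]
ft_force: [-0.0, -1.5, -0.3]
width: 9.8
```

```bash
python3 st.py
```

```text
15.2333 pos [517.6 -86.2 130.8] jaw 0.181 j6 -0.355 rv [ 2.005  2.404 -0.006] F [-0.02 -1.46 -0.34] M [-0.257  0.217  0.178] w 9.8
```

Call:
jog_arm(
  xyz=[
    [0, 0, -0.1],
    [0, 0, -0.1],
  ],
  yaw=[-3, -3],
)

```text
t: 15.4
ee_pos: [517.6, -86.2, 130.7]
orientation: [2.133, 2.292, -0.008]
ft_force: [-0.6, -0.3, 0.7]
width: 9.9
```

```bash
python3 st.py
```

```text
15.4 pos [517.6 -86.2 130.7] jaw 0.072 j6 -0.244 rv [ 2.133  2.292 -0.008] F [-0.63 -0.33  0.68] M [-0.209  0.213  0.227] w 9.9
```

Call:
jog_arm(
  xyz=[
    [0, 0, -0.1],
    [0, 0, -0.1],
  ],
  yaw=[-3, -2],
)

```text
t: 15.57
ee_pos: [517.5, -86.3, 130.6]
orientation: [2.235, 2.192, -0.009]
ft_force: [0.0, -1.7, -0.3]
width: 9.8
```

```bash
python3 st.py
```

```text
15.5667 pos [517.5 -86.3 130.6] jaw -0.019 j6 -0.151 rv [ 2.235  2.192 -0.009] F [ 0.04 -1.68 -0.28] M [-0.122  0.231  0.313] w 9.8
```

Call:
jog_arm(
  xyz=[
    [0, 0, 0],
  ],
  yaw=[0],
)

```text
t: 15.65
ee_pos: [517.5, -86.2, 130.7]
orientation: [2.236, 2.191, -0.009]
ft_force: [0.4, 0.2, -1.5]
width: 9.7
```

```bash
python3 st.py
```

```text
15.65 pos [517.5 -86.2 130.7] jaw -0.02 j6 -0.15 rv [ 2.236  2.191 -0.009] F [ 0.36  0.17 -1.55] M [-0.092  0.098  0.202] w 9.7
```

Resistance is about 0.31 N m in total, so about 0.22 above free turning, which is snug. I'll release with a small opening and look.

Call:
jog_arm(
  xyz=[
    [0, 0, 0],
    [0, 0, 0],
    [0, 0, 0],
    [0, 0, 0],
    [0, 0, 0],
  ],
  yaw=[0, 0, 0, 0, 0],
  gripper=0.6,
)

```text
t: 16.07
ee_pos: [518.2, -85.8, 131.1]
orientation: [2.232, 2.194, -0.007]
ft_force: [0.2, -0.3, -0.4]
width: 34.7
```

```bash
python3 st.py
python3 - <<'E'
from h import *
s=ctrl.get_image("side")
cv2.imwrite("pics/c5.png",cv2.resize(s["img"][200:320,280:420],None,fx=5,fy=5,interpolation=cv2.INTER_CUBIC))
E
```

```text
16.0667 pos [518.2 -85.8 131.1] jaw -0.017 j6 -0.154 rv [ 2.232  2.194 -0.007] F [ 0.2  -0.26 -0.35] M [-0.082  0.06  -0.064] w 34.7
```

View pics/c5.png

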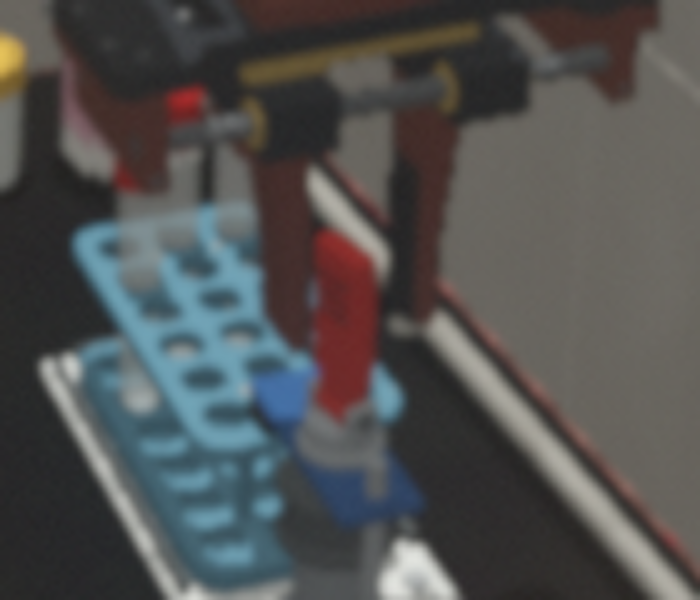

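Call:
jog_arm(
  xyz=[
    [7, 0, 0],
    [0, 0, 0],
    [2, 0, 0],
    [2, 0, 0],
    [2, 0, 0],
  ],
  yaw=[0, 0, 0, 0, 0],
)

```text
t: 16.53
ee_pos: [531.5, -85.7, 131.0]
orientation: [2.233, 2.196, -0.009]
ft_force: [-2.5, 0.4, 1.3]
width: 35.3
```

Call:
jog_arm(
  xyz=[
    [2, 0, 0],
    [1, 0, 0],
  ],
  yaw=[0, 0],
)

```text
t: 16.7
ee_pos: [533.9, -85.4, 130.8]
orientation: [2.234, 2.197, -0.011]
ft_force: [-2.9, 0.3, 2.5]
width: 35.1
```

Call:
jog_arm(
  xyz=[
    [2, 0, 0],
    [2, 0, 0],
  ],
  yaw=[0, 0],
)

```text
t: 16.87
ee_pos: [536.9, -85.2, 130.5]
orientation: [2.236, 2.199, -0.014]
ft_force: [-4.1, 0.9, 2.1]
width: 34.9
```

```bash
python3 st.py
python3 - <<'E'
from h import *
s=ctrl.get_image("side")
cv2.imwrite("pics/c6.png",cv2.resize(s["img"][200:320,280:420],None,fx=5,fy=5,interpolation=cv2.INTER_CUBIC))
E
```

```text
16.8667 pos [536.9 -85.2 130.5] jaw -0.017 j6 -0.147 rv [ 2.236  2.199 -0.014] F [-4.09  0.86  2.09] M [0.118 0.748 0.042] w 34.9
```

View pics/c6.png

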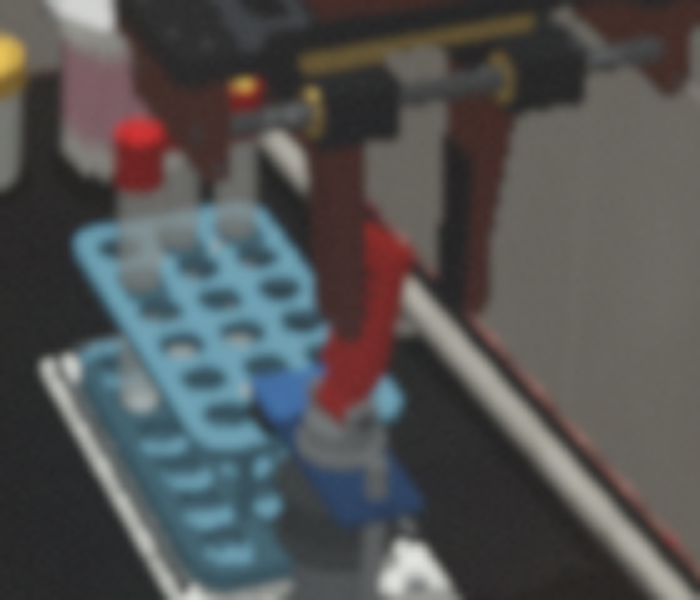

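The lever folds towards +x and is now tilted about 0.3 rad with low force. I'll align the tool with the bolt's new yaw (about +0.2) and follow the arc.

Call:
jog_arm(
  xyz=[
    [0, 2, 0],
    [0, 2, 0],
    [0, 0, 0],
  ],
  yaw=[5, 5, 0],
)

```text
t: 17.17
ee_pos: [538.1, -81.6, 130.5]
orientation: [2.026, 2.391, -0.012]
ft_force: [-2.5, -0.9, 1.7]
width: 35.5
```

```bash
python3 st.py
```

```text
17.1667 pos [538.1 -81.6 130.5] jaw 0.165 j6 -0.321 rv [ 2.026  2.391 -0.012] F [-2.51 -0.93  1.74] M [-0.161  0.57   0.008] w 35.5
```

Call:
jog_arm(
  xyz=[
    [3, 0.5, 0],
    [3, 0.5, 0],
    [3, 0.5, 0],
  ],
  yaw=[0, 0, 0],
)

```text
t: 17.42
ee_pos: [545.3, -80.4, 129.9]
orientation: [2.035, 2.387, -0.017]
ft_force: [-5.6, -0.8, 1.9]
width: 34.9
```

```bash
python3 st.py
```

```text
17.4167 pos [545.3 -80.4 129.9] jaw 0.159 j6 -0.309 rv [ 2.035  2.387 -0.017] F [-5.57 -0.82  1.9 ] M [-0.152  1.025  0.049] w 34.9
```

Call:
jog_arm(
  xyz=[
    [3, 0.5, 0],
    [3, 0.5, 0],
    [3, 0.5, 0],
  ],
  yaw=[0, 0, 0],
)

```text
t: 17.67
ee_pos: [553.1, -79.0, 129.2]
orientation: [2.044, 2.385, -0.022]
ft_force: [-3.6, -0.5, 5.2]
width: 35.4
```

```bash
python3 st.py
```

```text
17.6667 pos [553.1 -79.  129.2] jaw 0.153 j6 -0.299 rv [ 2.044  2.385 -0.022] F [-3.59 -0.51  5.18] M [-0.118  0.709  0.005] w 35.4
```

Call:
jog_arm(
  xyz=[
    [3, 0.5, -1],
    [3, 0.5, -2],
    [3, 0.5, -3],
  ],
  yaw=[0, 0, 0],
)

```text
t: 17.92
ee_pos: [565.4, -78.0, 124.6]
orientation: [2.046, 2.377, -0.019]
ft_force: [-0.4, -1.1, 5.4]
width: 35.2
```

```bash
python3 st.py;  python3 - <<'E'
from h import *
s=ctrl.get_image("side")
cv2.imwrite("pics/c7.png",cv2.resize(s["img"][200:320,280:420],None,fx=5,fy=5,interpolation=cv2.INTER_CUBIC))
E
```

```text
17.9167 pos [565.4 -78.  124.6] jaw 0.149 j6 -0.289 rv [ 2.046  2.377 -0.019] F [-0.39 -1.14  5.38] M [-0.352  0.372 -0.004] w 35.2
```

View pics/c7.png

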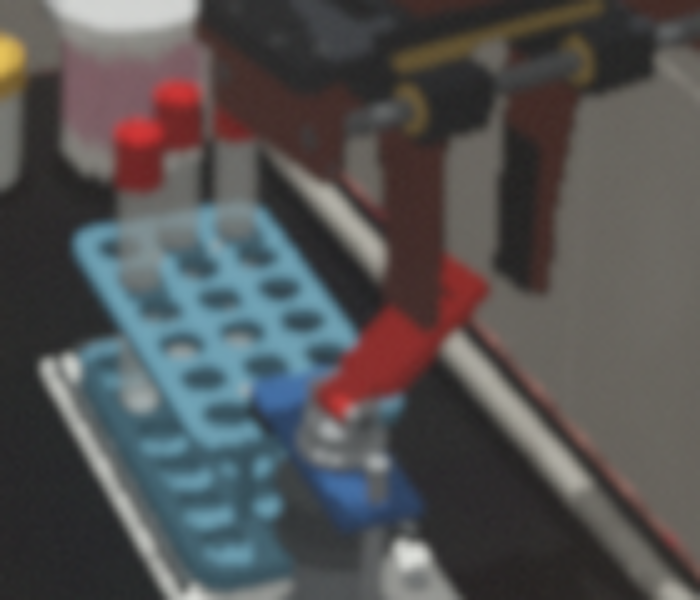

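The lever is past half way at about 0.9 rad, with the finger on the blade's back. Now I'll push mainly down.

Call:
jog_arm(
  xyz=[
    [0, 0, -3],
    [1, 0, -3],
    [1, 0, -3],
  ],
  yaw=[0, 0, 0],
)

```text
t: 18.22
ee_pos: [572.1, -78.1, 115.9]
orientation: [2.044, 2.371, -0.011]
ft_force: [-0.5, 1.2, 1.2]
width: 35.0
```

```bash
python3 st.py
```

```text
18.2167 pos [572.1 -78.1 115.9] jaw 0.148 j6 -0.287 rv [ 2.044  2.371 -0.011] F [-0.52  1.18  1.17] M [-0.001  0.123 -0.039] w 35.0
```

Call:
jog_arm(
  xyz=[
    [0, 0, -2],
    [0, 0, -2],
  ],
  yaw=[0, 0],
)

```text
t: 18.38
ee_pos: [572.8, -78.0, 111.2]
orientation: [2.043, 2.369, -0.009]
ft_force: [0.0, -0.7, 0.8]
width: 35.1
```

```bash
python3 st.py;  python3 - <<'E'
from h import *
s=ctrl.get_image("side")
cv2.imwrite("pics/c8.png",cv2.resize(s["img"][200:320,280:420],None,fx=5,fy=5,interpolation=cv2.INTER_CUBIC))
E
```

```text
18.3833 pos [572.8 -78.  111.2] jaw 0.148 j6 -0.286 rv [ 2.043  2.369 -0.009] F [ 0.05 -0.67  0.84] M [-0.03  -0.005 -0.034] w 35.1
```

View pics/c8.png

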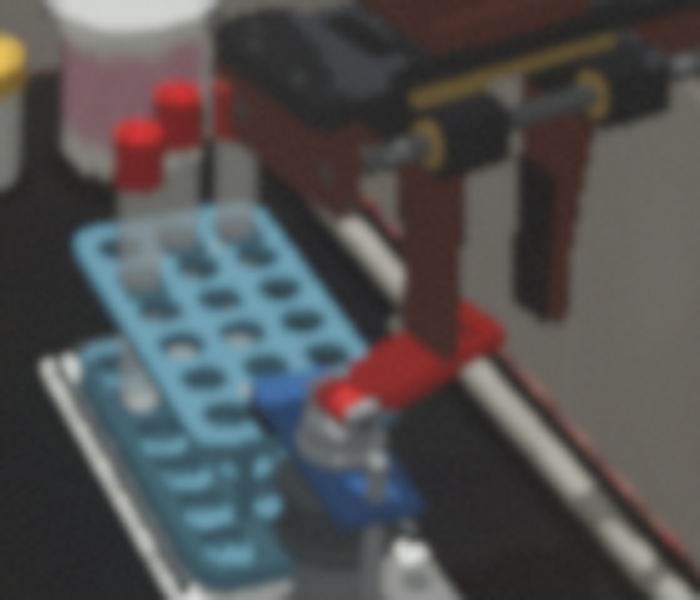

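The lever has snapped down (force near 0). One gentle press to confirm it is fully closed.

Call:
jog_arm(
  xyz=[
    [0, 0, -2],
    [0, 0, -2],
    [0, 0, -1],
  ],
  yaw=[0, 0, 0],
)

```text
t: 18.68
ee_pos: [571.4, -77.8, 104.3]
orientation: [2.045, 2.371, -0.011]
ft_force: [-0.4, 0.6, -0.5]
width: 35.1
```

Call:
jog_arm(
  xyz=[
    [0, 0, -1],
  ],
  yaw=[0],
)

```text
t: 18.77
ee_pos: [571.6, -77.8, 103.4]
orientation: [2.045, 2.371, -0.011]
ft_force: [0.1, -0.3, 8.6]
width: 35.3
```

It meets a hard stop at z 103.4, the flat blade's expected top face (98.2 + 5). Lifting away so I can look.

Call:
jog_arm(
  xyz=[
    [0, 0, 10],
    [0, 0, 20],
    [0, 0, 25],
    [0, 0, 25],
    [0, 0, 20],
    [-20, 15, 0],
    [-20, 30, 0],
    [-20, 30, 0],
    [-10, 35, 0],
    [0, 35, 0],
    [0, 35, 0],
    [0, 35, 0],
    [0, 35, 0],
    [0, 35, 0],
    [0, 30, 0],
    [0, 0, 0],
    [0, 0, 0],
  ],
  yaw=[0, 0, 0, 0, 0, 0, 0, 0, 0, 0, 0, 0, 0, 0, 0, 0, 0],
)

```text
t: 20.18
ee_pos: [494.8, 249.5, 218.7]
orientation: [2.048, 2.362, -0.0]
ft_force: [0.2, 0.1, -0.9]
width: 35.4
```

```bash
python3 st.py;  python3 - <<'E'
from h import *
s=ctrl.get_image("side");t=ctrl.get_image("top")
im=np.hstack([cv2.resize(p["img"][y:y+150,x:x+100],None,fx=4,fy=4,interpolation=cv2.INTER_CUBIC) for p,x,y in((s,290,210),(t,335,160))])
cv2.imwrite("pics/c9.png",im);cv2.imwrite("pics/t9.png",t["img"])
for n in ["bolt_top","lever_tip","rack","cotton_buds","bottle_green","cup_orange"]:
    a=ctrl.pinpoint(s,n);b=ctrl.pinpoint(t,n)
    print(n,[(np.round(np.array(q["centre"])*[640,480],1),round(q["confidence"],2)) for q in (a[:1]+b[:1])], tri([(s,a[0]["centre"]),(t,b[0]["centre"])]) if a and b else None)
E
```

```text
20.1833 pos [494.8 249.5 218.7] jaw 0.143 j6 0.32 rv [ 2.048  2.362 -0.   ] F [ 0.18  0.06 -0.87] M [-0.031  0.106 -0.035] w 35.4
bolt_top [(array([348.5, 280.7]), 0.95), (array([380. , 220.3]), 0.56)] (array([518.96689657, -84.99203643,  96.98198962]), array([1.14697856]))
lever_tip [(array([376.5, 269.5]), 0.55), (array([375.1, 189.7]), 0.78)] (array([577.28867238, -74.42847124,  98.43794986]), array([2.62225719]))
rack [(array([325.8, 293. ]), 0.68), (array([327.6, 225.9]), 0.96)] (array([519.47712463,  15.88943103,   4.04244149]), array([2.15453456]))
cotton_buds [(array([305.1, 230.1]), 0.72), (array([218.5, 199.9]), 0.75)] (array([570.93211689, 254.51224707,   2.21447192]), array([1.13972926]))
bottle_green [(array([417.9, 369.3]), 0.87), (array([437.7, 203. ]), 0.94)] (array([ 576.72804844, -220.26707802,   -3.46393881]), array([5.09202969]))
cup_orange [(array([378.7, 384. ]), 0.56), (array([437.7, 234.3]), 0.76)] (array([ 508.4225429 , -220.61203961,   -9.02617737]), array([3.10683646]))
```

View pics/c9.png

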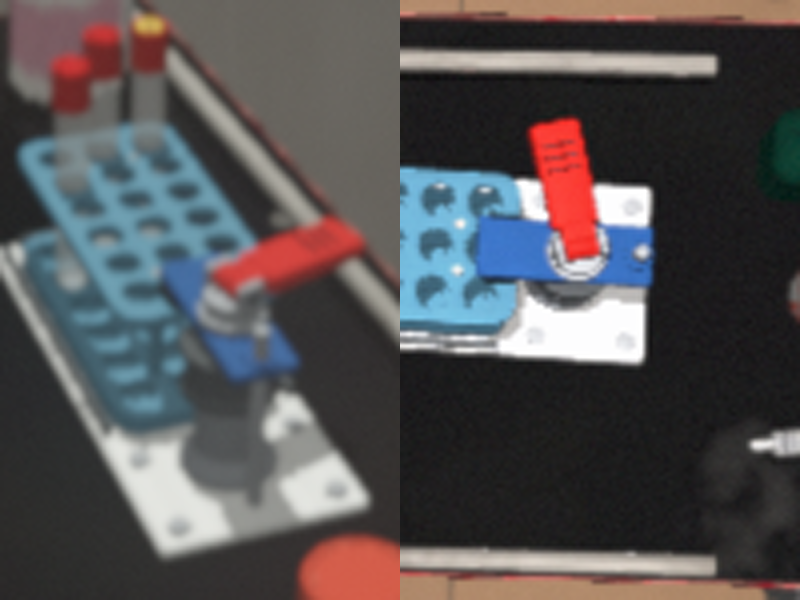

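View pics/t9.png

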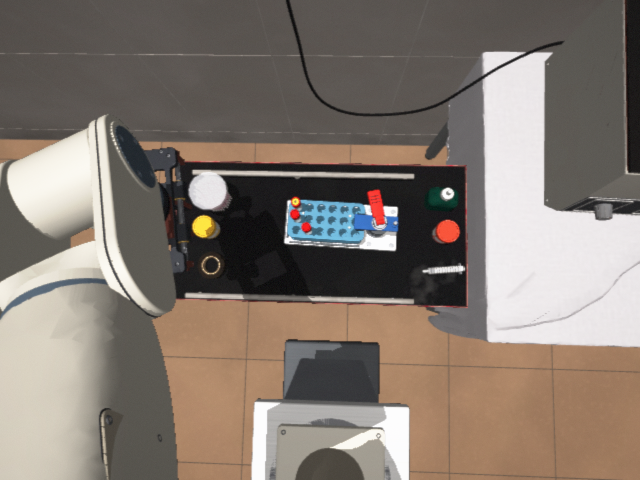

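The top view shows the lever folded flat towards +x, from about (380,223) to (375,191). The rack and all the other items are where they were, and the arm is clear. Handing in.

```bash
python3 -c "
from workcell import ctrl
print(ctrl.close_job())"
```

```text
the job is handed in; nothing more can be done
None
```

The bolt is screwed snug, the lever is folded down flat and released, and the job is handed in at about 20 s. No verdict was reported.

- **Bolt:** I turned it about 2.9 rad clockwise with the lever upright, letting go once part-way to grip again. The resistance rose from about 0.1 N m while free to a highest single reading of 0.31 N m, roughly 0.22 N m on top. Readings scatter by about 0.03–0.05 N m, so this sits inside the 0.1–0.35 snug range. On release the bolt backed off by about 0.2 rad, as expected.
- **Lever:** Which way it folds was not visible beforehand, so I tested with a light push towards +x. It gave way at about 3 N. It then snapped shut, and a light final press (8.6 N) met a hard stop at the flat height. The last measurement put the lever tip at z ≈ 98 mm and the pivot at z ≈ 97 mm, which means flat.
- **Surroundings:** In the last pictures the rack shows no visible shift and the other things look unmoved. The rack and the three bystanders I measured again came out within about 5 mm of the first measurement in the horizontal plane, within what the measurement can resolve; their measured heights differed by up to 10 mm, which I put down to detection error. I checked the yellow cup, tape and syringe by eye only. The gripper ended clear of everything.

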